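# Clip a sample tube into the tube rotator and switch it on

### The arm

A 6-joint arm with a two-finger parallel gripper is mounted at the origin on a cart in front of the work surface, level with it; the furniture and walls round the work are solid. World frame = base frame: x ahead of the robot, y to its left, z up, the work surface at z = 0. Lengths are in mm, angles in rad, forces in N, time in s.
With the tool pointing down it reaches from about 250 to 775 mm from the base axis. Payload 4 kg.
Tool frame: the origin (TCP) lies midway between the tips of the shut fingers; the grasp point (between the pads) lies 19 mm behind it; z points along the fingers, y is the line along which they close (so a half turn about z gives the same grasp; the last joint's range is limited). The gripper opens to 85 mm and grips with 20 to 120 N. Pads are 22 mm wide; open, the fingers measure 114 mm over their backs; the gripper's body (76 mm by 85 mm) begins 54 mm behind the grasp point. The pads swing forward as they close: fully open they stand 13 mm farther back than shut.
Start: joints at [1.162, 0.087, 1.371, -0, 1.684, -0.103], TCP at [165.59, 524.498, 231.341] pointing down, gripper open.
Joint ranges: [-3.1, 3.1], [-0.76, 2.03], [0.27, 2.55], [-1.08, 4.22], [0.17, 2.65], [-2.57, 2.57]. Speed limits (rad/s): [2.79, 2.79, 3.14, 3.14, 3.14, 3.14].

### API

Orientations are given as a unit quaternion [x, y, z, w].
In Python, from station import monitor, vision, finish_job gives the robot as it stands.
- The arm moves only by the tool play_rows, never from a script. Its arguments are lists of equal length, an entry for each row: "delta_pos": the shift along the world's x, y, z in cm, a list of three; "twist": the turn, a rotation vector about the world's x, y, z in rad, a list of three; "hand": the opening, from -1 (shut) to 1 (fully open). A call has 1 to 20 rows; each row shifts and turns the commanded pose from where the row before left it; what a row does not reach is not made up. A row lasts 1/12 s, in which the tool goes at most 41.7 mm and 7.16 degrees, less where a joint would pass 70% of its speed; a pose out of reach is approached as far as the arm can. A call is refused whole if a number of a shift passes 4.17 or a number of a turn 0.125, either way. A call with a gripper value outside its range is refused whole. The fingers move at their own pace and stop on an object; "force" is the grip in N (left out, the last holds). Time passes only in rows, so rows that do not move let the fingers close. It gives the time, the measured TCP pose, the force and the opening at its end, in the units of the state.
- monitor.observe(): the state, without advancing time (a new reading comes with each control period).
- vision.capture(name): name is "scene" or "side" or "wrist"; returns a dict with "frame" (384x512x3 uint8, red, green, blue), "fx", "fy", "cx", "cy" (pixels), "extrinsics" (4x4, takes a point from camera to world coordinates); the wrist camera has in their place "tool_from_camera" (4x4, takes a point from camera to tool coordinates, whose origin is the TCP and whose axes are the flange's). Camera axes: x right, y down, z forward; pixel columns grow to the right and rows downward; lengths in mm; the calibration is good to about 2 mm. A picture is of the moment at which its call begins: read the wrist's pose just before it. There is no depth.
- finish_job(): hands the job in, once; it reports no verdict.
The state is a dict: "clock": time; "qpos": joint angles; "joint_vel": joint speeds; "tau": joint torques, N m; "eef_pos": TCP position; "eef_rot": TCP orientation; "force": force on the tool from outside, world axes, zero at the start; "wrist_torque": the same for the moment, N m; "finger_gap": opening from 0.0 (shut) to 1.0 (fully open).
Only numpy, scipy, OpenCV 4.12 (cv2) and the standard library are available. Lean on these libraries where they do the work, as an engineer would, in place of code of your own. Each camera call takes 0.05 s, during which the arm holds its last target. There are 200 camera calls.

### The job

Take the blue-capped tube lying on the desk and press it into the empty middle place of the tube rotator, cap at the upper end of the tilted panel, until both spring clips have snapped round it and it sits fully home. Then switch the rotator on by pressing down the near end of the rocker switch on top of its drive housing. Leave the orange-capped tube where it lies.

Things in the scene. Friction and masses are not known exactly. Their poses are not given: they have to be found in the camera images.
- blue_tube: Loose amber tube with blue cap, 116 mm long, about 60 g, to be loaded. Origin: on its axis, mid straight body; own x points to the cap. Body 29 mm diameter from x = -43 to 43 mm (white band -12 to 20), cone to -58, eight-sided cap 33 mm across flats from 43 to 57. Lying on the desk the axis is 15 to 17 mm up, cap away from the robot. Grip across the body near the origin.
- blue_cap (a point): Middle of the blue cap, on the tube's axis, 50 mm from the tube's origin.
- orange_tube: An equal loose tube with an orange cap, lying on the desk 10 to 19 cm beside the blue one; same frame. Leave it alone.
- rotator: Tube rotator, fixed on the desk: base 120 x 323 mm, a tilted panel on a level axle (92 mm up) between a bearing upright (own y 112 to 127 mm, up to z 117) and a drive housing (x -55 to 55, y -192 to -112, top z 130). Origin: on the desk under the middle of the axle; own x away from the robot, y along the axle, z up.
- panel (a joint): Tilt of the rotator's aluminium panel (112 mm up the slope, 210 mm along the axle), rad: 0 = face level, growing as the face leans towards the robot (rotator's -x); starts 0.38 to 0.60. The gearbox holds it against 5 N m. Three places 78 mm apart along the axle, one tube each, lying up the slope; the outer two hold fixed white-capped tubes.
- clip_seat (a point): In the empty middle place: where the origin of a fully seated tube lies. x up the slope (the seated tube's x), y along the axle, z square out of the panel, whose face is 28 mm below. Two spring clips, each 12 mm wide, centred 30 mm up- and downslope, leave 48 mm free for fingers. The tube goes in along -z, pushed with about 10 to 15 N in all, snaps in and rests on saddles.
- clip_upper (a point): The upper clip, at the seated tube's axis, 30 mm upslope of clip_seat (the lower one is its twin): two steel spring strips hugging the tube's sides. The mouth above is 22 mm wide at 10 mm and flares to about 31 mm at 17 mm above the seated axis; the 29 mm tube first touches the flared lips with its axis about 19 mm above the seat.
- rocker (a joint): Rocker switch of the drive, rad: 0 = off (near end raised), 0.40 = on (near end fully down). Starts at 0 to 0.05, stays where it is left; about 3 N on its near end moves it.
- rocker_near_end (a point): Where to press: top surface of the rocker's near, raised, green-dotted end, 6 mm from its edge, about 16 mm above the housing's top; goes down about 7 mm. The rocker is black, 46 mm along the rotator's x, 26 mm wide, pivot 17 mm further along the rotator's +x; the bezel round it is 3.5 mm high, nothing else near.

How it is judged (in metres and radians):
On the way, in this order (a step that is already met when the one before it is completed fails the run):
1. the blue-capped tube is fully home in both clips of the middle place, cap at the upper end (z of blue_tube in the frame of clip_seat between -0.003 and 0.003 m and y of blue_tube in the frame of clip_seat between -0.003 and 0.003 m and x of blue_tube in the frame of clip_seat between -0.009 and 0.009 m and angle between the x axis of blue_tube and the x axis of clip_seat, either way round below 0.06 rad and x of blue_cap in the frame of clip_seat above 0.03 m), for 0.2 s.
2. the rocker switch is on (value of joint rocker above 0.32 rad), for 0.2 s.
At the end, for the whole second after the job is handed in: The blue-capped tube rests in both clips of the middle place, cap up-slope: origin within 3 mm of the seat across and square to the panel, 9 mm along the slope, axis within 0.06 rad; rocker past 0.32 rad (on); orange-capped tube moved less than 20 mm (all of step 1 and value of joint rocker above 0.32 rad and linear speed of blue_tube below 0.02 m/s); the robot touches nothing.
It fails at once if the orange-capped tube is moved by more than 20 mm (distance of orange_tube from where it was at the start of the episode above 0.02 m).
It also fails if it takes over 48 s, if anything falls off the work surface, if the arm or the gripper's body presses on something with over 40 N, if the wrist force passes 120 N, or if a joint passes its speed limit or range.

## Working session

There is one attempt and no reset: what is moved stays moved. The work goes in short steps, Python scripts to look and compute and a tool call to move; the robot and the scene stay as the last step left them, time stands still between calls to the robot, and variables do not carry over. Pictures are saved under pics/ and viewed, on a budget of 10 in all, crops included, one or two more only if the job needs it, and the job is handed in when it is done.

Besides the shell and the picture viewer there is one more tool, called after "Emit:" as a command line: name --argument value ..., lists and objects as JSON in quotes. play_rows: Moves the arm, as the interface text tells. Its arguments: {"type":"object","properties":{"delta_pos":{"type":"array"},"twist":{"type":"array"},"hand":{"type":"array"},"force":{"type":"number"}},"required":["delta_pos","twist","hand"]}

```bash
mkdir -p pics; ls
python3 - <<'E'
from station import monitor, vision
import cv2, pickle, numpy as np
s=monitor.observe(); print(s)
d={}
for n in("scene","side","wrist"):
    c=vision.capture(n); d[n]=c
    print(n,c['fx'],c['cx'],c['cy'],np.round(c.get('extrinsics',c.get('tool_from_camera')),3).tolist())
pickle.dump((s,d),open('d0.pkl','wb'))
im=np.zeros((600,800,3),np.uint8)
im[:300,:400]=cv2.resize(d['scene']['frame'],(400,300))
im[:300,400:]=cv2.resize(d['side']['frame'],(400,300))
im[300:,:400]=cv2.resize(d['wrist']['frame'],(400,300))
cv2.imwrite('pics/a.png',im[...,::-1])
E
```

```text
pics
{'clock': 0.0, 'qpos': array([ 1.16188438e+00,  8.79724777e-02,  1.37228201e+00, -1.20232893e-06,
        1.68359603e+00, -1.03086231e-01]), 'joint_vel': array([ 0.00117953,  0.00044179,  0.00085198, -0.0002413 , -0.00121252,
        0.0001279 ]), 'tau': array([-2.59296057e-04, -3.51869273e+01, -3.13270819e+01, -2.54728493e-04,
        1.09229147e-02, -8.69601905e-06]), 'eef_pos': array([165.39064392, 524.01554061, 230.11549524]), 'eef_rot': array([ 1.52317614e-01,  9.88330952e-01, -1.09228904e-03, -2.85280404e-04]), 'force': array([ 0.30316495, -0.00578189, -0.14092768]), 'wrist_torque': array([-0.02051827,  0.00965552,  0.04255057]), 'finger_gap': 1.0003323738806753}
scene 369.6326542061111 255.23226663187074 195.5565728829492 [[0.662, -0.492, 0.566, -38.58], [-0.75, -0.421, 0.51, -476.311], [-0.013, -0.762, -0.648, 748.081], [0.0, 0.0, 0.0, 1.0]]
side 413.1344612503488 258.4934121995616 195.89909601798215 [[-0.944, 0.216, -0.25, 816.874], [0.33, 0.57, -0.752, 839.294], [-0.019, -0.793, -0.61, 784.636], [0.0, 0.0, 0.0, 1.0]]
wrist 334.13499121608464 251.80737929107934 192.1358270466441 [[-0.001, -0.965, -0.262, 66.262], [1.0, -0.001, 0.001, 1.21], [-0.001, -0.262, 0.965, -141.359], [0.0, 0.0, 0.0, 1.0]]
```

View pics/a.png

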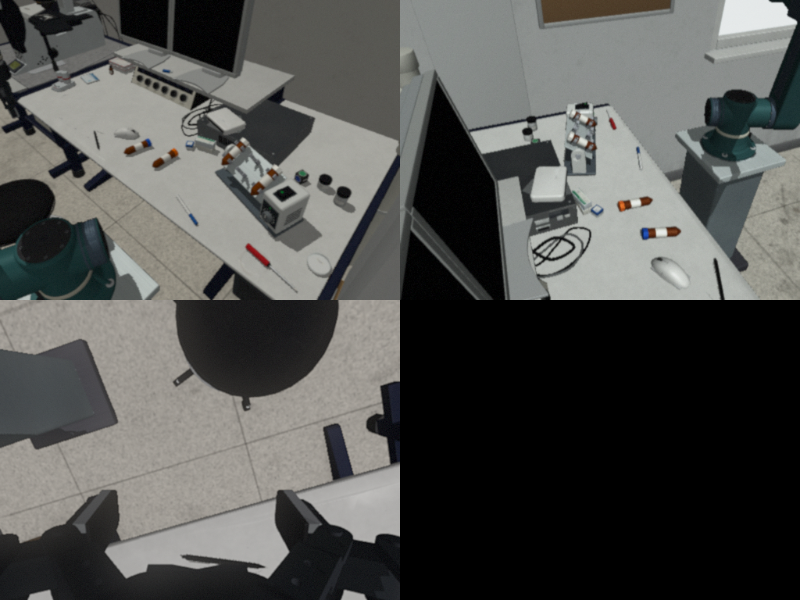

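The overview shows the blue tube at about (178,188) in full-size scene pixels, with the orange one beside it at (210,202). The rotator is around (335,230), with its drive housing on the robot's right (-y). Next I'll measure by ray-casting and look at a zoomed view.

```bash
cat > h.py <<'E'
import numpy as np, cv2
from scipy.spatial.transform import Rotation as R
def cam(c,s=None):
    if 'extrinsics' in c: return np.array(c['extrinsics'])
    T=np.eye(4);T[:3,:3]=R.from_quat(s['eef_rot']).as_matrix();T[:3,3]=s['eef_pos']
    return T@np.array(c['tool_from_camera'])
def ray(c,uv,s=None):
    T=cam(c,s);d=np.array([(uv[0]-c['cx'])/c['fx'],(uv[1]-c['cy'])/c['fy'],1.])
    d=T[:3,:3]@d;return T[:3,3],d/np.linalg.norm(d)
def onz(c,uv,z,s=None):
    o,d=ray(c,uv,s);return o+d*(z-o[2])/d[2]
def tri(rs):
    A=0;b=0
    for o,d in rs:
        P=np.eye(3)-np.outer(d,d);A=A+P;b=b+P@o
    p=np.linalg.solve(A,b);return p,[np.linalg.norm((np.eye(3)-np.outer(d,d))@(p-o)) for o,d in rs]
def proj(c,p,s=None):
    T=np.linalg.inv(cam(c,s));q=T[:3,:3]@np.array(p)+T[:3,3]
    return np.array([c['fx']*q[0]/q[2]+c['cx'],c['fy']*q[1]/q[2]+c['cy']])
def blobs(f,kind,amin=15):
    h=cv2.cvtColor(f,cv2.COLOR_RGB2HSV)
    lo,hi={'blue':((100,150,60),(125,255,255)),'amber':((3,150,50),(18,255,255)),'green':((40,80,60),(85,255,255))}[kind]
    m=cv2.inRange(h,lo,hi);n,l,st,ce=cv2.connectedComponentsWithStats(m)
    return [(int(st[i,4]),st[i,:4].tolist(),ce[i].round(1).tolist()) for i in range(1,n) if st[i,4]>=amin]
E
python3 - <<'E'
import pickle; from h import *
s,d=pickle.load(open('d0.pkl','rb'))
for n in('scene','side'):
    for k in('blue','amber','green'):
        print(n,k,[(b,onz(d[n],b[2],16)[:2].round(0).tolist()) for b in blobs(d[n]['frame'],k)])
f=d['scene']['frame'][165:315,265:415]; g=d['side']['frame'][120:240,190:310]
im=np.hstack([cv2.resize(f,(400,400),interpolation=2),cv2.resize(g,(400,400),interpolation=2)])
cv2.imwrite('pics/b.png',im[...,::-1])
E
```

```text
scene blue [((28, [187, 178, 6, 9], [190.0, 182.0]), [515.0, 303.0]), ((33, [243, 275, 9, 12], [247.3, 280.6]), [351.0, -94.0])]
scene amber [((33, [182, 181, 7, 7], [185.1, 184.0]), [498.0, 307.0]), ((32, [303, 182, 8, 7], [306.6, 184.7]), [746.0, 12.0]), ((64, [160, 188, 13, 9], [165.6, 191.7]), [433.0, 324.0]), ((76, [217, 190, 10, 11], [221.9, 195.4]), [535.0, 178.0]), ((85, [285, 197, 13, 13], [289.8, 203.2]), [641.0, -1.0]), ((84, [196, 203, 13, 11], [201.9, 208.1]), [455.0, 182.0]), ((50, [343, 217, 11, 9], [347.5, 220.8]), [687.0, -170.0]), ((126, [321, 234, 17, 16], [327.8, 241.3]), [585.0, -171.0])]
scene green [((35, [383, 219, 8, 6], [386.8, 221.6]), [756.0, -255.0])]
side blue [((20, [245, 268, 14, 7], [252.2, 270.9]), [616.0, 172.0]), ((98, [310, 292, 8, 14], [313.4, 298.7]), [511.0, 301.0])]
side amber [((22, [238, 182, 8, 7], [241.2, 184.6]), [533.0, -184.0]), ((15, [247, 184, 4, 8], [248.3, 188.1]), [518.0, -158.0]), ((96, [308, 253, 14, 10], [314.3, 257.0]), [452.0, 182.0]), ((152, [279, 257, 16, 13], [286.3, 262.7]), [527.0, 176.0]), ((135, [342, 291, 17, 11], [349.1, 296.2]), [431.0, 323.0]), ((80, [318, 293, 9, 11], [322.2, 298.2]), [491.0, 307.0])]
side green [((17, [170, 179, 6, 3], [172.4, 179.9]), [734.0, -288.0]), ((31, [221, 245, 15, 16], [228.2, 252.2]), [654.0, 89.0])]
```

View pics/b.png

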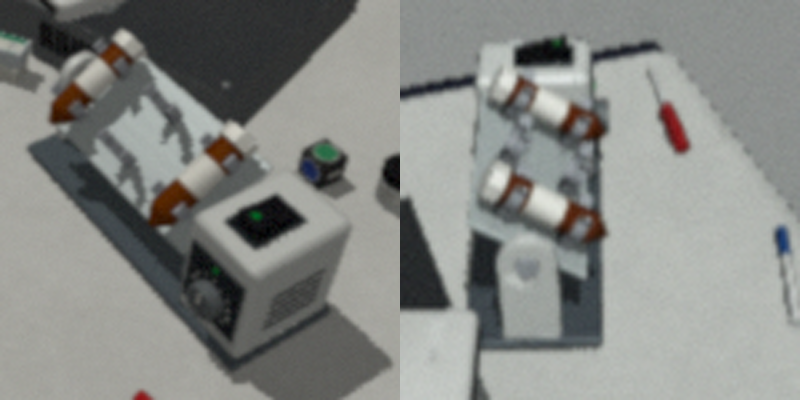

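The crops show the rotator's near base edge running from scene (276,220) to (354,303), and the empty middle place. The rocker's green dot is at scene (361,246) and side (237,133).

Run:
```python
import pickle; from h import *
s,d=pickle.load(open('d0.pkl','rb'))
a,b,c=[onz(d['scene'],p,6) for p in((276,220.5),(353.9,303),(388.7,280.5))]
print(a,b,c,np.linalg.norm(a-b),np.linalg.norm(b-c))
e=(a-b)/np.linalg.norm(a-b);print('yaw',np.arctan2(-e[0],e[1]))
print(tri([ray(d['scene'],(361,245.6)),ray(d['side'],(237.4,132.6))]))
print(R.from_quat(s['eef_rot']).as_matrix().round(3))
```

```text
[565.13557625 -10.40174673   6.        ] [ 470.785863  -316.9135687    6.       ] [ 581.29303178 -348.51466011    6.        ] 320.70448297432506 114.93677970949474
yaw -0.2986133236801812
(array([ 509.06892431, -285.60212863,  145.87664256]), [np.float64(1.2649448791290276), np.float64(1.264944879128878)])
[[-0.954  0.301 -0.001]
 [ 0.301  0.954 -0.002]
 [ 0.    -0.002 -1.   ]]
```

Checks: the dot's height of 146 mm and base lengths of 321 × 115 mm match the given sizes. I'll go above the rotator for a close look, then to the tube.

Emit:
play_rows --delta_pos '[[1.7,-2.8,0],[1.7,-2.8,0],[1.7,-2.8,0],[1.7,-2.8,0],[1.7,-2.8,0],[1.7,-2.8,0],[1.7,-2.8,0],[1.7,-2.8,0],[1.7,-2.8,0],[1.7,-2.8,0],[1.7,-2.8,0],[1.7,-2.8,0],[1.7,-2.8,0],[1.7,-2.8,0],[1.7,-2.8,0],[1.7,-2.8,0],[1.7,-2.8,0],[1.7,-2.8,0],[1.7,-2.8,0],[1.7,-2.8,0]]' --twist '[[0,0,0],[0,0,0],[0,0,0],[0,0,0],[0,0,0],[0,0,0],[0,0,0],[0,0,0],[0,0,0],[0,0,0],[0,0,0],[0,0,0],[0,0,0],[0,0,0],[0,0,0],[0,0,0],[0,0,0],[0,0,0],[0,0,0],[0,0,0]]' --hand '[1,1,1,1,1,1,1,1,1,1,1,1,1,1,1,1,1,1,1,1]'

```text
clock: 1.82
eef_pos: [506.0, -37.1, 230.9]
eef_rot: [0.152, 0.988, 0.0, -0.0]
force: [0.9, 0.6, 1.7]
finger_gap: 1.003
```

Emit:
play_rows --delta_pos '[[1.5,-2.8,0.5],[1.5,-2.8,0.5],[1.5,-2.8,0.5],[1.0,-2.0,0],[0,0,0],[0,0,0]]' --twist '[[0,0,0],[0,0,0],[0,0,0],[0,0,0],[0,0,0],[0,0,0]]' --hand '[1,1,1,1,1,1]'

```text
clock: 2.32
eef_pos: [560.5, -140.4, 245.2]
eef_rot: [0.153, 0.988, 0.0, -0.001]
force: [0.3, 0.0, 0.5]
finger_gap: 0.997
```

Run:
```python
from h import *; from station import monitor, vision
import pickle
s=monitor.observe(); c=vision.capture('wrist'); pickle.dump((s,c),open('w1.pkl','wb'))
print(s['clock'],s['eef_pos'],s['eef_rot'])
cv2.imwrite('pics/c.png',cv2.resize(c['frame'],(768,576))[...,::-1])
```

```text
2.3167 [ 560.50997028 -140.41180182  245.20445962] [ 1.53268106e-01  9.88183980e-01  4.12102003e-04 -1.06787031e-03]
```

View pics/c.png

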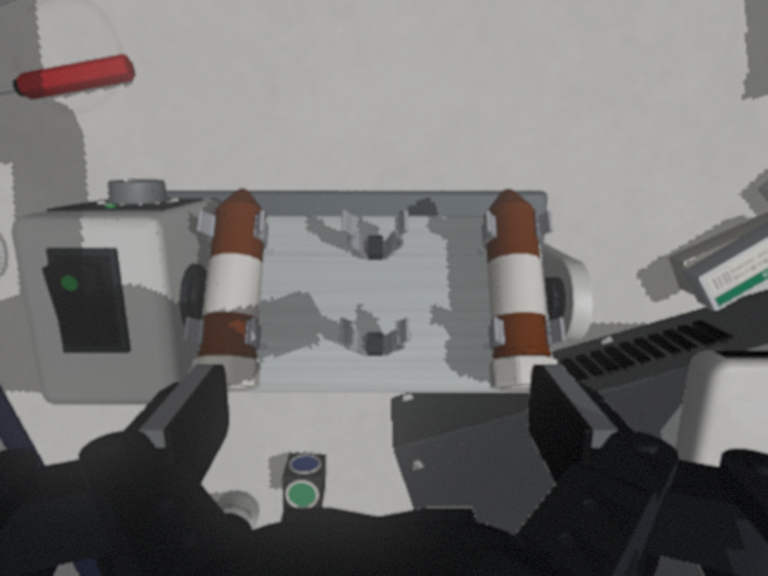

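The close view shows the panel with its empty clips at (375,235) and (375,335), between the two fixed tubes on axes u≈237 and 516 (768-wide picture). The rocker and its green dot are at (68,283). I'll fit the panel pose to the band edges and tips of the fixed tubes.

```bash
cat > seat.py <<'E'
from h import *; import pickle
from scipy.optimize import least_squares
s,c=pickle.load(open('w1.pkl','rb')); f=c['frame']
h=cv2.cvtColor(f,cv2.COLOR_RGB2HSV); m=cv2.inRange(h,(3,120,40),(20,255,255))
obs=[]
for side,(u0,u1) in((-1,(125,185)),(1,(320,372))):
    n,l,st,ce=cv2.connectedComponentsWithStats(m[:,u0:u1].copy()); 
    pts=[]
    vs,us=np.nonzero(m[:,u0:u1]); us=us+u0; k=(vs>120)&(vs<245); vs,us=vs[k],us[k]
    rows=[(v,(us[vs==v].min()+us[vs==v].max())/2,np.ptp(us[vs==v])+1) for v in np.unique(vs)]
    mid=[(v,u) for v,u,w in rows if w>=20 and not(140<=v<=160 or v>=208)]
    p=np.polyfit([r[0] for r in mid],[r[1] for r in mid],1)
    ax=[bool(m[v,int(round(np.polyval(p,v)))]) for v in range(120,245)]
    tr=[120+i+0.5 for i in range(124) if ax[i]!=ax[i+1]]
    print(side,p,tr,np.median([r[2] for r in rows])); obs.append((side,p,tr))
E
cat > fit.py <<'E'
from seat import *
pix=[]
for side,p,tr in obs:
    for xb,v in zip((-58,-12,20,43),USE[side]):
        pix.append((side,xb,np.polyval(p,v),v))
C=cam(c,s)[:3,3]
def frame(q):
    yaw,t=q[3:5];Rz=R.from_euler('z',yaw).as_matrix()
    return Rz@np.array([[np.cos(t),0,-np.sin(t)],[0,1,0],[np.sin(t),0,np.cos(t)]])
def res(q):
    F=frame(q);o=[]
    for sd,xb,u,v in pix:
        P=q[:3]+F@np.array([xb,78*sd,0]);n=C-P;n-=F[:,0]*(n@F[:,0]);n/=np.linalg.norm(n)
        o+=list(proj(c,P+n*(0 if xb==-58 else 14.5),s)-[u,v])
    return o
r=least_squares(res,[584,-153,115,-.3,.5]);q=r.x
print(q.round(3),np.round(r.fun,1)); F=frame(q);print(F.round(3))
np.save('q.npy',q)
E
python3 seat.py
```

```text
-1 [-9.03218364e-02  1.73159707e+02] [135.5, 167.5, 213.5, 218.5] 20.0
1 [-1.84523810e-01  3.76416667e+02] [135.5, 167.5, 209.5, 216.5, 230.5, 232.5, 234.5, 235.5] 22.0
```

Run:
```python
from h import *; import pickle
s,c=pickle.load(open('w1.pkl','rb')); f=c['frame']
a=cv2.resize(f[118:266,120:186],None,fx=4,fy=4,interpolation=2)
b=cv2.resize(f[118:266,314:380],None,fx=4,fy=4,interpolation=2)
d=cv2.resize(f[118:266,218:284],None,fx=4,fy=4,interpolation=2)
cv2.imwrite('pics/d.png',np.hstack([a,d,b])[...,::-1])
```

```text
(no output)
```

View pics/d.png

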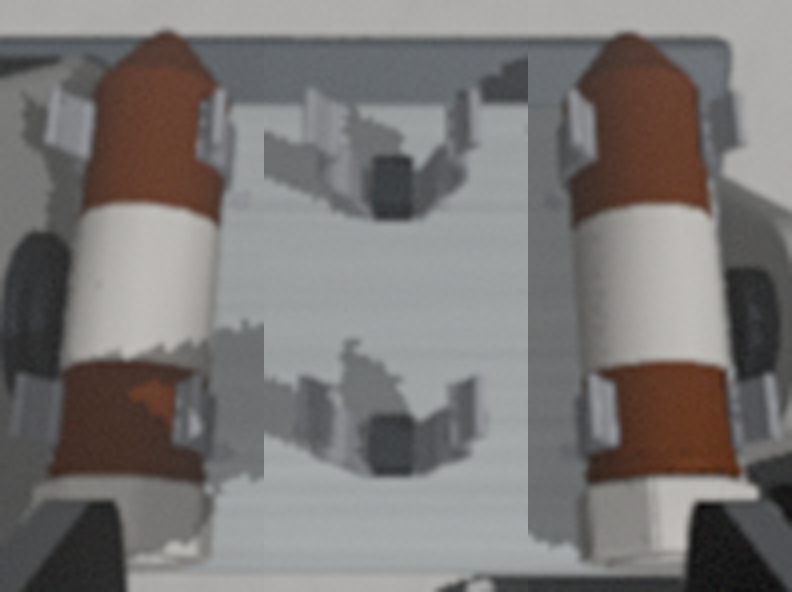

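Zoomed, I can read the tip, band edges and cap seam on both fixed tubes. Tips are at (168,33) and (628,33). The band edges are at v≈207 and 362, and the seams at v≈474.

```bash
cat > fit.py <<'E'
from h import *; import pickle
from scipy.optimize import least_squares
s,c=pickle.load(open('w1.pkl','rb'))
g=lambda x,o:o+(x+.5)/4-.5
pix=[(-1,-58,168,33),(-1,-12,151,207),(-1,20,138,362),(-1,43,128,474),
     (1,-58,100,33),(1,-12,112,207),(1,20,126,364),(1,43,136,474)]
pix=[(a,b,g(x,120 if a<0 else 314),g(y,118)) for a,b,x,y in pix]
C=cam(c,s)[:3,3]
def frame(q):
    yaw,t=q[3:5];Rz=R.from_euler('z',yaw).as_matrix()
    return Rz@np.array([[np.cos(t),0,-np.sin(t)],[0,1,0],[np.sin(t),0,np.cos(t)]])
def res(q):
    F=frame(q);o=[]
    for sd,xb,u,v in pix:
        P=q[:3]+F@np.array([xb,78*sd,0]);n=C-P;n-=F[:,0]*(n@F[:,0]);n/=np.linalg.norm(n)
        o+=list(proj(c,P+n*(3 if xb==-58 else 14.5),s)-[u,v])
    return o
r=least_squares(res,[584,-153,115,-.3,.5]);q=r.x;F=frame(q)
np.save('q.npy',q)
if __name__=='__main__':
    print(q.round(3),np.round(r.fun,1));print(F.round(3))
    print('sd',np.sqrt(np.diag(np.linalg.inv(r.jac.T@r.jac))*r.cost*2/11).round(3))
    _,d=pickle.load(open('d0.pkl','rb'))
    for n in('scene','side'):
        for sd in(-1,1): print(n,sd,[proj(d[n],q[:3]+F@np.array([xb,78*sd,0])).round(1).tolist() for xb in(-32,31)])
    dot=(68/1.5-.17,283/1.5-.17)
    print('dot',tri([ray(d['scene'],(361,245.6)),ray(d['side'],(237.4,132.6)),ray(c,dot,s)]),onz(c,dot,146,s))
    print('saddles',[ [g(128,218),g(v,118)] for v in(186,445)],[proj(c,q[:3]+F@np.array([x,0,-18]),s).round(1).tolist() for x in(-30,30)])
    print('roctr',onz(c,(60,200),142,s), onz(c,(88/1.5,300/1.5),138,s))
E
python3 fit.py
```

```text
[ 5.64189e+02 -1.41826e+02  1.17611e+02 -3.10000e-01  5.87000e-01] [ 0.5 -0.4  0.5 -0.2  0.  -0.6 -0.3  0.9 -1.  -0.1  0.   0.   0.  -0.9
  0.2  1. ]
[[ 0.793  0.305 -0.527]
 [-0.254  0.952  0.169]
 [ 0.554  0.     0.833]]
sd [0.238 0.202 0.675 0.002 0.01 ]
scene -1 [[328.9, 241.4], [348.1, 222.6]]
scene 1 [[290.7, 203.9], [307.8, 187.0]]
side -1 [[243.3, 157.3], [225.6, 148.1]]
side 1 [[243.1, 187.1], [223.5, 177.4]]
dot (array([ 509.78626079, -285.10262052,  145.55600905]), [np.float64(1.2317788799605545), np.float64(1.6010981996334332), np.float64(0.9524175127519233)]) [ 510.54838815 -284.17176729  146.        ]
saddles [[249.625, 164.125], [249.625, 228.875]] [[249.9, 164.4], [249.8, 229.1]]
roctr [ 522.38322303 -280.28082363  142.        ] [ 522.46759551 -283.89502041  138.        ]
```

The fit agrees: saddles within 0.5 px, scene blobs within about 2 px, tilt 0.587 in range. Seat ≈ (564,-142,118), yaw -0.31. Now over to the blue tube.

Emit:
play_rows --delta_pos '[[-0.7,3.25,0],[-0.7,3.25,0],[-0.7,3.25,0],[-0.7,3.25,0],[-0.7,3.25,-0.5],[-0.7,3.25,-1],[-0.7,3.25,-1],[-0.7,3.25,-1],[-0.7,3.25,-1],[-0.7,3.25,-1],[-0.7,3.25,-1],[-0.7,3.25,-1],[-0.7,3.25,-1],[-0.7,3.25,-1],[0,0,0],[0,0,0]]' --twist '[[0,0,0],[0,0,0],[0,0,0],[0,0,0],[0,0,0],[0,0,0],[0,0,0],[0,0,0],[0,0,0],[0,0,0],[0,0,0],[0,0,0],[0,0,0],[0,0,0.047],[0,0,0],[0,0,0]]' --hand '[1,1,1,1,1,1,1,1,1,1,1,1,1,1,1,1]'

```text
clock: 3.7
eef_pos: [460.1, 317.2, 150.4]
eef_rot: [0.127, 0.992, -0.001, -0.001]
force: [-0.6, -0.4, 1.2]
finger_gap: 1.0
```

Run:
```python
from h import *; from station import monitor, vision
import pickle
s=monitor.observe(); c=vision.capture('wrist'); pickle.dump((s,c),open('w2.pkl','wb'))
print(s['clock'],s['eef_pos'],R.from_quat(s['eef_rot']).as_matrix().round(3).tolist())
for k in('blue','amber'): print(k,[(b,onz(c,b[2],16,s).round(1).tolist()) for b in blobs(c['frame'],k,60)])
cv2.imwrite('pics/e.png',cv2.resize(c['frame'],(768,576))[...,::-1])
```

```text
3.7 [460.12721292 317.1780381  150.42504692] [[-0.968, 0.251, -0.002], [0.251, 0.968, -0.001], [0.002, -0.002, -1.0]]
blue [((347, [240, 239, 27, 17], [253.2, 247.8]), [519.0, 304.4, 16.0])]
amber []
```

View pics/e.png

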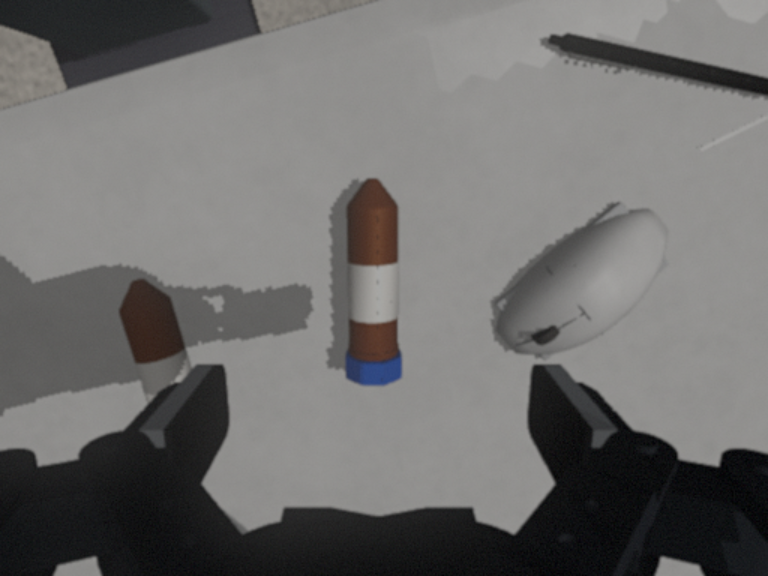

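The wrist view shows the blue tube upright in the picture: tip (373,180), band edges v=263 and 322, cap seam v=358. It is aligned with the tool.

Run:
```python
from h import *; import pickle
s,c=pickle.load(open('w2.pkl','rb'))
P=[onz(c,(u/1.5-.17,v/1.5-.17),z,s) for u,v,z in((373,180,18),(372.5,263,30),(373.5,322,30),(373.8,357,30))]
print(np.round(P,1)); d=P[3]-P[1];print(np.arctan2(d[1],d[0]),np.linalg.norm(d),np.linalg.norm(P[2]-P[1]))
d[2]=0;d/=np.linalg.norm(d)
print(P[1]+12*d,P[2]-20*d,P[3]-43*d)
```

```text
[[409.4 328.9  18. ]
 [450.7 317.9  30. ]
 [483.  309.9  30. ]
 [503.1 304.8  30. ]]
-0.2442382349402575 53.98640113038765 33.23534937310326
[462.35183209 314.97405415  30.        ] [463.57489942 314.77379697  30.        ] [461.36831499 315.21915982  30.        ]
```

Emit:
play_rows --delta_pos '[[0.1,-0.1,-2.5],[0.1,-0.1,-2.5],[0.05,0,-2.5],[0,0,-2.5],[0,0,-2],[0,0,-1.3],[0,0,-0.8],[0,0,-0.5],[0,0,-0.25],[0,0,0],[0,0,0]]' --twist '[[0,0,0.01],[0,0,0],[0,0,0],[0,0,0],[0,0,0],[0,0,0],[0,0,0],[0,0,0],[0,0,0],[0,0,0],[0,0,0]]' --hand '[0.4,0.4,0.4,0.4,0.4,0.4,0.4,0.4,0.4,0.4,0.4]' --force 80

```text
clock: 4.67
eef_pos: [466.0, 313.7, 4.1]
eef_rot: [0.124, 0.992, 0.001, 0.001]
force: [1.0, 0.7, 0.4]
finger_gap: 0.7
```

Emit:
play_rows --delta_pos '[[0,0,0],[0,0,0],[0,0,0],[0,0,0],[0,0,0],[0,0,0],[0,0,0],[0,0,0]]' --twist '[[0,0,0],[0,0,0],[0,0,0],[0,0,0],[0,0,0],[0,0,0],[0,0,0],[0,0,0]]' --hand '[0,-0.3,-0.6,-1,-1,-1,-1,-1]' --force 80

```text
clock: 5.33
eef_pos: [465.7, 313.8, 3.9]
eef_rot: [0.124, 0.992, 0.0, 0.001]
force: [-0.9, -1.1, 6.5]
finger_gap: 0.312
```

Emit:
play_rows --delta_pos '[[0,0,0.5],[0,0,1.5],[0,0,3],[0,0,3],[0,0,3],[0,0,3],[0,0,3],[0,0,1.5]]' --twist '[[0,0,0],[0,0,0],[0,0,0],[0,0,0],[0,0,0],[0,0,-0.02],[0,0,-0.02],[0,0,-0.02]]' --hand '[-1,-1,-1,-1,-1,-1,-1,-1]'

```text
clock: 6.0
eef_pos: [466.1, 314.2, 192.1]
eef_rot: [0.154, 0.988, 0.002, 0.002]
force: [0.1, -0.1, -0.7]
finger_gap: 0.311
```

Emit:
play_rows --delta_pos '[[0.5,-3.2,0],[0.5,-3.2,0],[0.5,-3.2,0],[0.5,-3.2,0],[0.5,-3.2,0],[0.5,-3.2,0],[0.5,-3.2,0],[0.5,-3.2,0],[0.5,-3.2,0],[0.5,-3.2,0],[0.5,-3.2,0],[0.5,-3.2,0],[0.5,-3.2,0],[0.5,-3.2,0],[0,0,0],[0,0,0],[0,0,0]]' --twist '[[-0.013,-0.04,0],[-0.013,-0.04,0],[-0.013,-0.04,0],[-0.013,-0.04,0],[-0.013,-0.04,0],[-0.013,-0.04,0],[-0.013,-0.04,0],[-0.013,-0.04,0],[-0.013,-0.04,0],[-0.013,-0.04,0],[-0.013,-0.04,0],[-0.013,-0.04,0],[-0.013,-0.04,0],[-0.01,-0.04,0],[0,0,0],[0,0,0],[0,0,0]]' --hand '[-1,-1,-1,-1,-1,-1,-1,-1,-1,-1,-1,-1,-1,-1,-1,-1,-1]'

```text
clock: 7.42
eef_pos: [534.6, -134.2, 187.1]
eef_rot: [0.148, 0.946, -0.044, 0.285]
force: [0.6, 0.7, -0.2]
finger_gap: 0.31
```

```bash
cat > chk.py <<'E'
from fit import *; from station import monitor, vision
import sys
s=monitor.observe(); M=R.from_quat(s['eef_rot']).as_matrix()
T=np.column_stack([-F[:,0],F[:,1],-F[:,2]])
print(s['clock'],'tcp in seat frame',(F.T@(s['eef_pos']-q[:3])).round(1),'twist',R.from_matrix(T@M.T).as_rotvec().round(4),'force seat',(F.T@s['force']).round(1),'gap',round(s['finger_gap'],3),'q',s['qpos'].round(2))
if len(sys.argv)>1:
    n=sys.argv[1]; ims=[]
    for k in n.split(','):
        c=vision.capture(k); pickle.dump((s,c),open(sys.argv[2]+k+'.pkl','wb'))
        f=c['frame']
        if k!='wrist':
            u,v=proj(c,q[:3]+F@np.array([0,0,30])).astype(int); f=f[v-45:v+45,u-60:u+60]
        ims.append(cv2.resize(f,(400,300) if ',' in n else (768,576),interpolation=2))
    cv2.imwrite('pics/'+sys.argv[2]+'.png',np.hstack(ims)[...,::-1])
E
python3 chk.py wrist,side f
```

```text
7.4167 tcp in seat frame [13.1 -1.8 74.8] twist [-0.0007 -0.0003  0.0001] force seat [ 0.2  0.9 -0.4] gap 0.31 q [-0.37 -0.29  1.91  0.04  0.94 -1.64]
```

View pics/f.png

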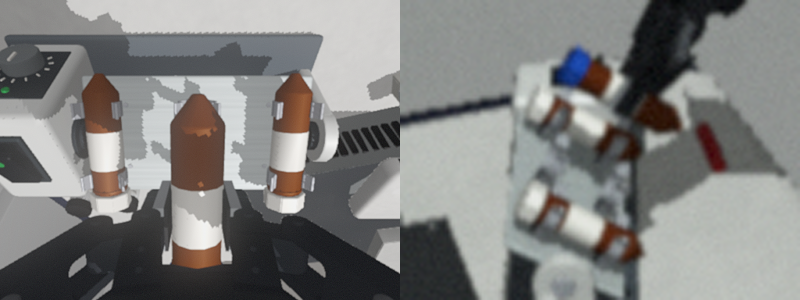

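The wrist view shows the tube well gripped and straight: tip (198,95), band edges v=190 and 247, with the clips behind. The side view confirms the cap is upslope. I'll measure how the tube sits in the hand.

Run:
```python
from fit import *
s,c=pickle.load(open('fwrist.pkl','rb')); f=c['frame']
h=cv2.cvtColor(f,cv2.COLOR_RGB2HSV)
col=f[100:384:1,250:258].astype(int).mean(1); rb=col[:,0]-col[:,2]; 
dd=np.abs(np.diff(rb)); print([(100+i,int(rb[i]),int(rb[i+1])) for i in range(len(dd)) if dd[i]>12])
m=cv2.inRange(h,(3,100,30),(20,255,255)); 
for v in(175,200,225,235): 
    us=np.nonzero(m[v,205:305])[0]+205; print(v,us.min(),us.max())
M=np.array(c['tool_from_camera']);Mi=np.linalg.inv(M)
def pj(p):
    qq=Mi[:3,:3]@p+Mi[:3,3];return np.array([c['fx']*qq[0]/qq[2]+c['cx'],c['fy']*qq[1]/qq[2]+c['cy']])
O=[(-58,121.6),(-12,243),(20,316)]
def res(p):
    x0,z0,a=p;ax=np.array([-np.cos(a),0,-np.sin(a)]);o=[]
    for xb,v in O:
        P=np.array([x0,0,z0])+xb*ax;n=M[:3,3]-P;n-=ax*(n@ax);n/=np.linalg.norm(n)
        o.append(pj(P+n*(3 if xb==-58 else 14.5))[1]-v)
    return o
print(least_squares(res,[0,-12,0]).x)
for a in(0,):print(least_squares(lambda p:res([p[0],p[1],a]),[0,-12]))
```

```text
[(119, 0, 19), (120, 19, 42), (243, 38, 20), (318, 9, 30), (319, 30, 68), (320, 68, 83), (342, 86, 62), (343, 62, 17), (344, 17, 0)]
175 232 276
200 231 277
225 230 279
235 231 277
[ 1.17054904 -7.26798578  0.03412731]
     message: `ftol` termination condition is satisfied.
     success: True
      status: 2
         fun: [-3.205e-01  8.764e-01 -5.892e-01]
           x: [ 1.474e+00 -7.265e+00]
        cost: 0.608957127644505
         jac: [[-2.648e+00 -1.498e-01]
               [-2.380e+00 -1.060e+00]
               [-2.100e+00 -1.496e+00]]
        grad: [ 1.347e-14 -2.721e-07]
  optimality: 2.7214752975191194e-07
 active_mask: [ 0.000e+00  0.000e+00]
        nfev: 5
        njev: 5
```

Run:
```python
from h import *; import pickle
s,c=pickle.load(open('fwrist.pkl','rb')); f=c['frame']
a=[cv2.resize(f[88:273,u:u+66],None,fx=3,fy=3,interpolation=2) for u in(98,220,340)]
im=np.hstack(a); im=np.clip(im.astype(int)*1.4,0,255).astype(np.uint8)
cv2.imwrite('pics/g.png',im[...,::-1])
```

```text
(no output)
```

View pics/g.png

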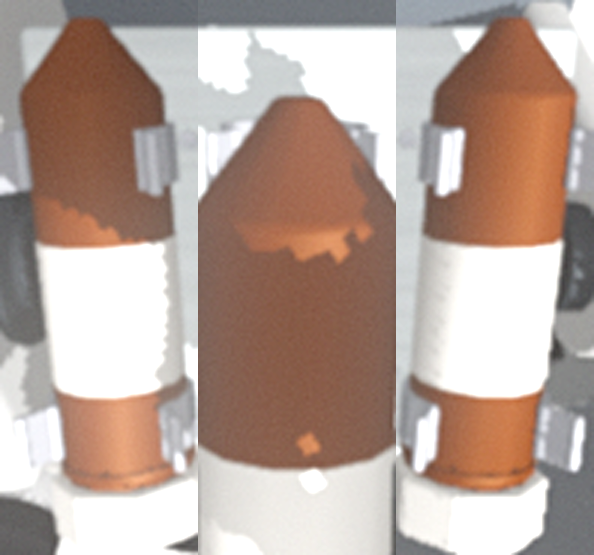

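The zoom shows the held tip at u=254.3. The fixed-tube midline is at u≈252.5, so the tube is about 0.6 mm off to +y. I'll refit the seat from this second view as a check.

Run:
```python
import fit; from fit import *
q1=q.copy(); fit.s,fit.c=pickle.load(open('fwrist.pkl','rb')); fit.C=cam(fit.c,fit.s)[:3,3]
P=[(-1,-58,87,18),(-1,-12,104,245),(-1,20,120,397),(1,-58,113,18),(1,-12,97.5,245),(1,20,83,397)]
fit.pix=[(a,b,(98 if a<0 else 340)+(x+.5)/3-.5,88+(y+.5)/3-.5) for a,b,x,y in P]
r=least_squares(fit.res,q1); print(q1.round(3),r.x.round(3),np.round(r.fun,1)); F2=frame(r.x)
print('new seat in old frame',F.T@(r.x[:3]-q1[:3]),'tcp in new',F2.T@(fit.s['eef_pos']-r.x[:3]))
```

```text
[ 5.64189e+02 -1.41826e+02  1.17611e+02 -3.10000e-01  5.87000e-01] [ 5.62441e+02 -1.41453e+02  1.19152e+02 -3.12000e-01  6.35000e-01] [ 0.4 -0.5  0.7  0.7 -0.8  0.1  0.1 -0.6 -0.7  0.5  0.3 -0.2]
new seat in old frame [-0.62779378 -0.17775371  2.26794157] tcp in new [17.20631483 -1.62627499 71.76965121]
```

Emit:
play_rows --delta_pos '[[0.335,-0.118,-0.865],[0.335,-0.118,-0.865],[0.335,-0.118,-0.865],[0.335,-0.118,-0.865],[0.335,-0.118,-0.865],[0.335,-0.118,-0.865],[0,0,0],[0,0,0]]' --twist '[[0,0,0],[0,0,0],[0,0,0],[0,0,0],[0,0,0],[0,0,0],[0,0,0],[0,0,0]]' --hand '[-1,-1,-1,-1,-1,-1,-1,-1]' --force 110

```text
clock: 8.18
eef_pos: [554.9, -141.5, 134.5]
eef_rot: [0.148, 0.946, -0.044, 0.285]
force: [-0.7, -0.1, 0.6]
finger_gap: 0.3
```

```bash
python3 chk.py wrist i
```

```text
8.1833 tcp in seat frame [ 1.8 -2.5 19. ] twist [-0.0004 -0.001  -0.0004] force seat [-0.2 -0.3  0.8] gap 0.3 q [-0.37 -0.19  1.94  0.04  0.81 -1.65]
```

View pics/i.png

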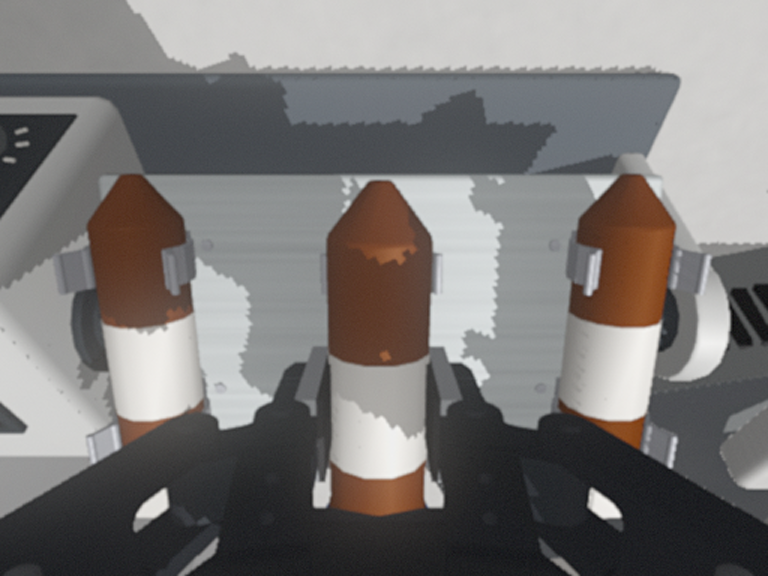

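The tube sits between the lower clip's strips, about 0.8 mm to -y (tube centre 379.7, strips' middle about 382). I'll correct this and push.

Emit:
play_rows --delta_pos '[[0.13,0.042,-0.167],[0.105,-0.034,-0.167],[0.105,-0.034,-0.167],[0.105,-0.034,-0.167],[0.105,-0.034,-0.167],[0.105,-0.034,-0.167],[0.105,-0.034,-0.167],[0.105,-0.034,-0.167],[0,0,0]]' --twist '[[0,0,0],[0,0,0],[0,0,0],[0,0,0],[0,0,0],[0,0,0],[0,0,0],[0,0,0],[0,0,0]]' --hand '[-1,-1,-1,-1,-1,-1,-1,-1,-1]'

```text
clock: 8.98
eef_pos: [564.6, -143.8, 124.0]
eef_rot: [0.147, 0.945, -0.045, 0.288]
force: [-2.2, 1.1, 2.9]
finger_gap: 0.3
```

```bash
python3 chk.py
```

```text
8.9833 tcp in seat frame [ 4.4 -1.7  4.7] twist [ 0.0013  0.0037 -0.0005] force seat [-0.4  0.4  3.8] gap 0.3 q [-0.36 -0.16  1.94  0.04  0.77 -1.65]
```

Emit:
play_rows --delta_pos '[[0.105,-0.034,-0.167],[0.105,-0.034,-0.167],[0.105,-0.034,-0.167],[0,0,0]]' --twist '[[0,0,0],[0,0,0],[0,0,0],[0,0,0]]' --hand '[-1,-1,-1,-1]'

```text
clock: 9.32
eef_pos: [568.3, -144.9, 119.0]
eef_rot: [0.147, 0.945, -0.045, 0.288]
force: [2.4, 0.3, 1.5]
finger_gap: 0.304
```

```bash
python3 chk.py
```

```text
9.3167 tcp in seat frame [ 4.8 -1.7 -1.5] twist [ 0.0016  0.005  -0.0004] force seat [2.7 1.  0. ] gap 0.304 q [-0.36 -0.14  1.94  0.04  0.76 -1.65]
```

Emit:
play_rows --delta_pos '[[0.065,-0.02,-0.2],[0.065,-0.02,-0.2],[0.065,-0.02,-0.2],[0,0,0]]' --twist '[[0,0,0],[0,0,0],[0,0,0],[0,0,0]]' --hand '[-1,-1,-1,-1]'

```text
clock: 9.65
eef_pos: [568.8, -145.1, 110.2]
eef_rot: [0.148, 0.946, -0.045, 0.286]
force: [5.9, -0.8, -2.5]
finger_gap: 0.301
```

```bash
python3 chk.py
```

```text
9.65 tcp in seat frame [ 0.4 -1.7 -9.2] twist [-0.      0.0002 -0.0004] force seat [ 3.5  1.  -5.3] gap 0.301 q [-0.36 -0.13  1.94  0.04  0.74 -1.65]
```

Emit:
play_rows --delta_pos '[[0.1,-0.03,-0.17],[0.1,-0.03,-0.17],[0,0,0]]' --twist '[[0,0,0],[0,0,0],[0,0,0]]' --hand '[-1,-1,-1]'

```text
clock: 9.9
eef_pos: [570.1, -145.4, 108.9]
eef_rot: [0.147, 0.946, -0.045, 0.285]
force: [-10.4, 3.4, 12.3]
finger_gap: 0.299
```

```bash
python3 chk.py
```

```text
9.9 tcp in seat frame [  0.8  -1.6 -11. ] twist [ 0.0005 -0.0012 -0.0013] force seat [-2.3  0.1 16.2] gap 0.299 q [-0.36 -0.12  1.94  0.04  0.74 -1.65]
```

It snapped in (the force went negative) and now meets a stop with 16 N. One more small push to confirm it's home.

Emit:
play_rows --delta_pos '[[0.1,-0.03,-0.17],[0.1,-0.03,-0.17],[0,0,0]]' --twist '[[0,0,0],[0,0,0],[0,0,0]]' --hand '[-1,-1,-1]'

```text
clock: 10.15
eef_pos: [570.4, -145.5, 108.7]
eef_rot: [0.147, 0.946, -0.045, 0.284]
force: [-41.0, 11.5, 38.4]
finger_gap: 0.302
```

```bash
python3 chk.py wrist,side k
```

```text
10.15 tcp in seat frame [  0.9  -1.6 -11.4] twist [ 0.0007 -0.0032 -0.0019] force seat [-14.2  -1.5  55.5] gap 0.302 q [-0.36 -0.12  1.94  0.04  0.74 -1.65]
```

View pics/k.png

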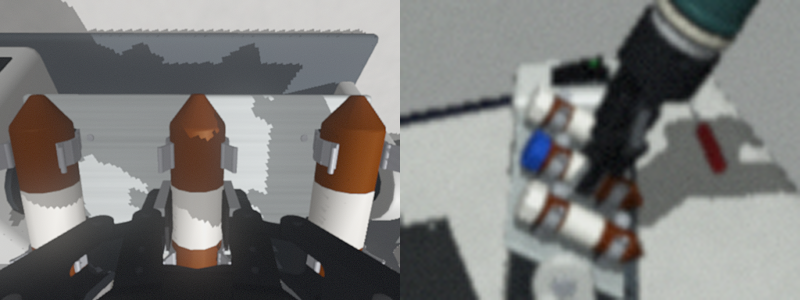

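Hard stop confirmed: 55 N moved it only 0.4 mm. The lower clip strips wrap the tube, and its tip and band line up with the neighbours'. Release and retreat.

Emit:
play_rows --delta_pos '[[-0.1,0.03,0.17],[-0.1,0.03,0.17],[0,0,0],[0,0,0],[0,0,0],[0,0,0]]' --twist '[[0,0,0],[0,0,0],[0,0,0],[0,0,0],[0,0,0],[0,0,0]]' --hand '[-1,-1,0.15,0.15,0.15,0.15]'

```text
clock: 10.75
eef_pos: [570.4, -145.6, 106.8]
eef_rot: [0.148, 0.946, -0.044, 0.285]
force: [-0.1, -0.3, -0.2]
finger_gap: 0.573
```

Emit:
play_rows --delta_pos '[[-0.26,0.085,0.42],[-0.53,0.17,0.83],[-1.05,0.34,1.67],[-1.05,0.34,1.67],[-1.05,0.34,1.67],[-1.05,0.34,1.67],[-0.53,0.17,0.83],[0,0,0],[0,0,0]]' --twist '[[0,0,0],[0,0,0],[0,0,0],[0,0,0],[0,0,0],[0,0,0],[0,0,0],[0,0,0],[0,0,0]]' --hand '[0.15,0.15,0.15,0.15,0.15,0.15,0.15,0.15,0.15]'

```text
clock: 11.5
eef_pos: [515.8, -128.0, 196.6]
eef_rot: [0.148, 0.945, -0.045, 0.287]
force: [-0.4, 0.2, -0.5]
finger_gap: 0.575
```

```bash
python3 chk.py wrist m
```

```text
11.5 tcp in seat frame [ 1.8 -1.6 93.6] twist [ 0.0011  0.0029 -0.0004] force seat [-0.7  0.1 -0.2] gap 0.575 q [-0.37 -0.34  1.93  0.04  0.97 -1.64]
```

View pics/m.png

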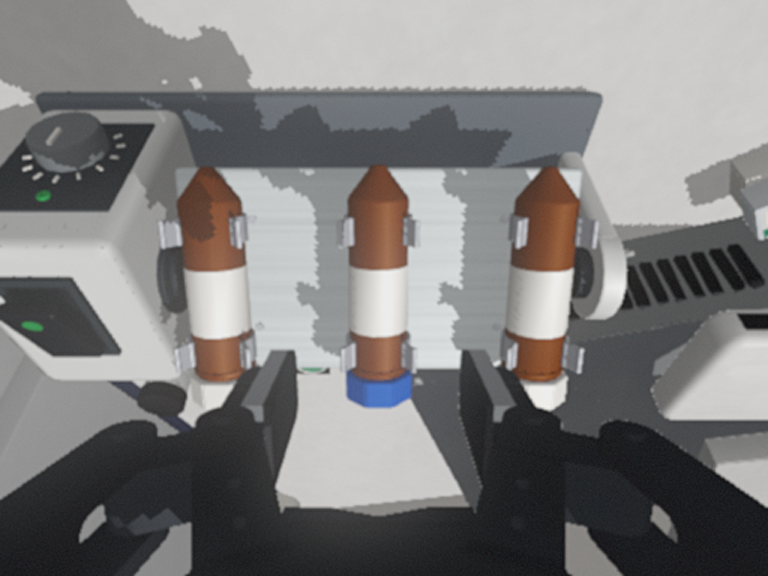

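The blue tube now matches its neighbours exactly: tip v=167, band 269–335, both clips round it, cap upslope. Next the rocker: level the tool, shut the fingers and go above the dot.

Emit:
play_rows --delta_pos '[[-0.07,-1.96,0],[-0.07,-1.96,0],[-0.07,-1.96,0],[-0.07,-1.96,0],[-0.07,-1.96,0],[-0.07,-1.96,0],[-0.07,-1.96,0],[-0.07,-1.96,0],[0,0,0],[0,0,0],[0,0,0],[0,0,0]]' --twist '[[0.0224,0.07,0],[0.0224,0.07,0],[0.0224,0.07,0],[0.0224,0.07,0],[0.0224,0.07,0],[0.0224,0.07,0],[0.0224,0.07,0],[0.0224,0.07,0],[0,0,0],[0,0,0],[0,0,0],[0,0,0]]' --hand '[0,-0.5,-1,-1,-1,-1,-1,-1,-1,-1,-1,-1]' --force 40

```text
clock: 12.55
eef_pos: [509.8, -283.7, 195.3]
eef_rot: [0.154, 0.988, 0.0, -0.0]
force: [-0.9, -0.5, -0.2]
finger_gap: 0.001
```

Run:
```python
from h import *; from station import monitor, vision
import pickle
s=monitor.observe(); c=vision.capture('wrist'); 
print(s['clock'],s['eef_pos'],s['eef_rot'].round(3),s['finger_gap'])
print([(b,onz(c,b[2],146,s).round(1).tolist()) for b in blobs(c['frame'],'green',15)])
cv2.imwrite('pics/n.png',cv2.resize(c['frame'],(768,576))[...,::-1])
```

```text
12.55 [ 509.79938579 -283.70440917  195.28153752] [ 0.154  0.988  0.    -0.   ] 0.0014562895236820842
[((21, [246, 149, 8, 4], [249.9, 150.6]), [472.7, -271.5, 146.0]), ((140, [242, 211, 14, 12], [248.6, 216.4]), [510.3, -284.5, 146.0])]
```

View pics/n.png

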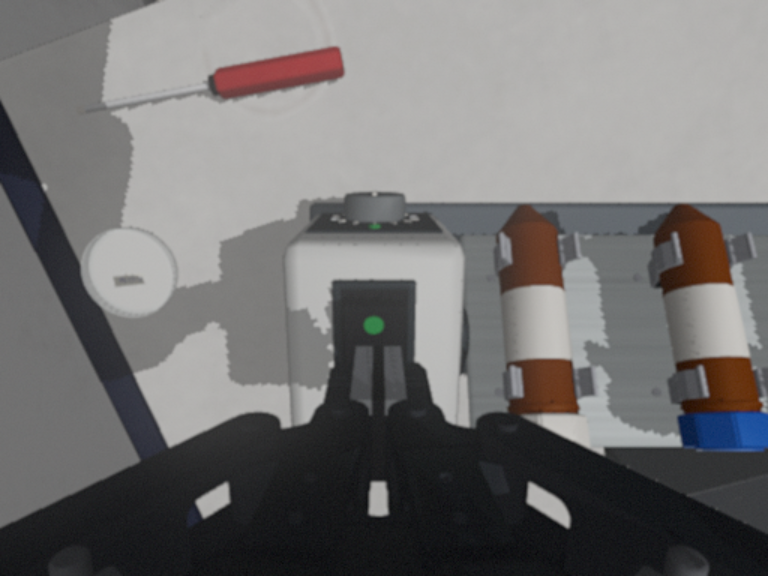

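The fingers stand just over the dot, which I measure at (510.3,-284.5,146). I'll shift slightly towards the near edge and press.

Emit:
play_rows --delta_pos '[[-0.25,0.05,-1.5],[-0.25,0.05,-1.5],[0,0,-1],[0,0,-0.5],[0,0,-0.3],[0,0,-0.3],[0,0,-0.3],[0,0,0]]' --twist '[[0,0,0],[0,0,0],[0,0,0],[0,0,0],[0,0,0],[0,0,0],[0,0,0],[0,0,0]]' --hand '[-1,-1,-1,-1,-1,-1,-1,-1]'

```text
clock: 13.27
eef_pos: [505.3, -283.7, 142.6]
eef_rot: [0.154, 0.988, -0.0, 0.0]
force: [-1.6, 0.6, 1.8]
finger_gap: 0.002
```

Emit:
play_rows --delta_pos '[[0,0,-0.2],[0,0,-0.15],[0,0,0]]' --twist '[[0,0,0],[0,0,0],[0,0,0]]' --hand '[-1,-1,-1]'

```text
clock: 13.52
eef_pos: [505.1, -283.8, 140.4]
eef_rot: [0.154, 0.988, -0.0, 0.0]
force: [-4.6, 3.4, 7.3]
finger_gap: 0.002
```

Emit:
play_rows --delta_pos '[[0,0,-0.15],[0,0,-0.15],[0,0,0],[0,0,0]]' --twist '[[0,0,0],[0,0,0],[0,0,0],[0,0,0]]' --hand '[-1,-1,-1,-1]'

```text
clock: 13.85
eef_pos: [505.2, -283.8, 140.2]
eef_rot: [0.154, 0.988, -0.001, 0.001]
force: [-7.3, 4.7, 15.8]
finger_gap: 0.006
```

It reached a firm stop at z=140.2 (16 N). Retreat and check the rocker.

Emit:
play_rows --delta_pos '[[0,0,0.5],[0,0,1.5],[0,0,1.5],[0,0,1.5],[0,0,0.7],[0,0,0],[0,0,0]]' --twist '[[0,0,0],[0,0,0],[0,0,0],[0,0,0],[0,0,0],[0,0,0],[0,0,0]]' --hand '[-1,-1,-1,-1,-1,-1,-1]'

```text
clock: 14.43
eef_pos: [505.4, -283.9, 192.1]
eef_rot: [0.154, 0.988, -0.0, 0.0]
force: [0.2, -1.0, -0.3]
finger_gap: -0.001
```

Run:
```python
from h import *; from station import monitor, vision
import pickle
s=monitor.observe(); c=vision.capture('wrist'); d=vision.capture('scene')
print(s['clock'],s['eef_pos'],s['force'].round(1))
print([(b,onz(c,b[2],146,s).round(1).tolist(),onz(c,b[2],139,s).round(1).tolist()) for b in blobs(c['frame'],'green',15)])
# predicted dot pixel, off and on
for p in((510.3,-284.5,146),(510.9,-284.8,139)): print(proj(c,p,s),proj(d,p))
a=cv2.resize(c['frame'][170:250,190:310],(600,400),interpolation=2)
cv2.imwrite('pics/o.png',a[...,::-1])
```

```text
14.4333 [ 505.41840345 -283.89737637  192.12818552] [ 0.2 -1.  -0.3]
[((22, [248, 156, 8, 3], [251.5, 156.9]), [471.6, -271.8, 146.0], [472.7, -272.2, 139.0]), ((156, [245, 212, 14, 14], [251.4, 218.6]), [506.7, -283.2, 146.0], [509.1, -284.0, 139.0])]
[251.12206993 224.58932626] [360.3236964  245.28562314]
[250.97041187 221.55553404] [360.03333711 247.36886189]
```

View pics/o.png

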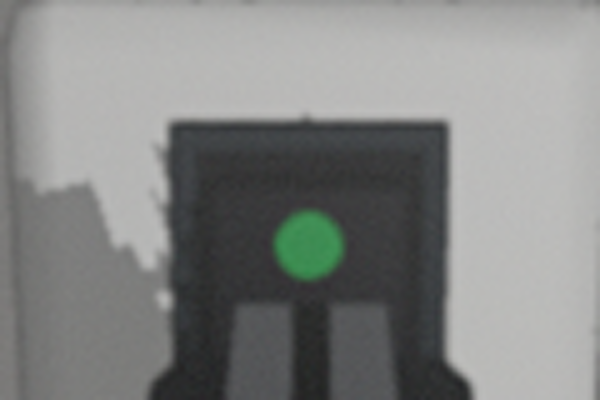

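The dot moved from the predicted "off" row of 224.6 to 218.6 and the bezel now shows around the lowered near end, so the rocker is fully down. I'll do a last numeric check of the tubes, then hand in.

Run:
```python
from fit import *; from station import monitor, vision, finish_job
d=vision.capture('side'); e=vision.capture('scene')
print('orange',[onz(d,b[2],16)[:2].round(0).tolist() for b in blobs(d['frame'],'amber') if b[2][1]>240])
for n,cc in(('side',d),('scene',e)):
    print(n,'cap pred',proj(cc,q[:3]+F@np.array([50,0,8])).round(1),[b[2] for b in blobs(cc['frame'],'blue')])
print(monitor.observe()['force'].round(1)); print(finish_job())
```

```text
orange [[452.0, 182.0], [526.0, 176.0]]
side cap pred [220.2 157.1] [[219.5, 158.8], [252.2, 270.9]]
scene cap pred [331.2 197. ] [[332.3, 198.0], [247.2, 280.5]]
[-0.2 -0.2  0.2]
the job is handed in; nothing more can be done
None
```

The blue-capped tube is in the middle place with its cap at the upper end, and the rotator is switched on. I handed the job in at about 14.5 s on the robot's clock; no verdict came back.

- **Tube:** the force dipped as both clips snapped. It then met a hard stop, where 55 N moved it only 0.4 mm more. Afterwards its tip and band lined up with the two fixed tubes, and its cap was within 2 px of the expected spot in both outside cameras.
- **Rocker:** I pressed the near end to a firm stop at 16 N. In the wrist view the green dot then sat lower by at least the full travel. I judged it from this, as I had no reading of the angle itself.
- **Orange tube:** its measured position changed by no more than 1 mm.
- **Arm:** it stood about 50 mm above the housing at the end, with wrist force near zero.

Two checks disagreed:
- A second fit of the panel tilt gave 0.635 rad, outside the stated range. I used the first fit's 0.587, and the tube seated without trouble.
- The tool's small sideways drift up the slope during the push was corrected before the snap.

I viewed 11 pictures, one over the budget of 10.

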